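# Cull the broken fork from a machined batch

### The job

One of the four aluminium forks in the row on the yellow rack has a lug broken off short. Pick it out, set it down and let go of it on the flat teal-green checking pad, then take it again by its two ends and lower it between the grey cheeks of the red-tagged reject nest, roughly centred and right down on the channel floor before you let go. Leave the sound forks, in the row and in the green-tagged nest, and everything else where they are.

Things in the scene. Friction and masses are not known exactly. Their poses are not given: they have to be found in the camera images.
- broken: Broken aluminium fork: base 60 long (x) x 26 wide (y) x 20 high; intact lug at the -x end 16 long, 44 high; the lug at the +x end is a dark stub only 26 above the underside. About 0.12 kg. Origin: centre of the underside; x along the length, z up. Stands at any of the four places on the rack, 10 from its neighbours end to end: there it can only be taken across its 26 width.
- rack: Fixed yellow plate 310 x 44 x 10 with a dark strip on top; the four forks stand end to end along its x, about 70 apart. Origin: centre of the underside.
- sound_a: Sound machined aluminium fork: a base 60 long (x) x 26 wide (y) x 20 high, with an upright lug 16 long x 26 wide at each end reaching 44 above the underside (28 gap between the lugs). Mass about 0.14 kg. Origin: centre of the underside; x along the length, z up. Stands in the row on the yellow rack, at any of the four places.
- sound_b: Sound machined aluminium fork: a base 60 long (x) x 26 wide (y) x 20 high, with an upright lug 16 long x 26 wide at each end reaching 44 above the underside (28 gap between the lugs). Mass about 0.14 kg. Origin: centre of the underside; x along the length, z up. Stands in the row on the yellow rack, at any of the four places.
- sound_c: Sound machined aluminium fork: a base 60 long (x) x 26 wide (y) x 20 high, with an upright lug 16 long x 26 wide at each end reaching 44 above the underside (28 gap between the lugs). Mass about 0.14 kg. Origin: centre of the underside; x along the length, z up. Stands in the row on the yellow rack, at any of the four places.
- sound_d: Sound machined aluminium fork: a base 60 long (x) x 26 wide (y) x 20 high, with an upright lug 16 long x 26 wide at each end reaching 44 above the underside (28 gap between the lugs). Mass about 0.14 kg. Origin: centre of the underside; x along the length, z up. Already stands in the channel of the green-tagged nest.
- reject_nest: Fixed grey nest. Base plate 8 thick, x=-60..120, 80 wide. Two upright cheeks, x=-22..22, tops 58 above the bench, with a 36 wide (y) channel between them, open at the ends and top; foot blocks outside them 28 high, to y=+-40. Red tag block 34 x 70, top 24 above the bench, centred at x=100. Origin: underside, below the channel centre; x along the channel. 
- reject_nest_in (a point): Centre of the channel floor of the red-tagged nest, 8 above the bench; axes as the nest.
- pass_nest: Fixed grey nest. Base plate 8 thick, x=-60..120, 80 wide. Two upright cheeks, x=-22..22, tops 58 above the bench, with a 36 wide (y) channel between them, open at the ends and top; foot blocks outside them 28 high, to y=+-40. Green tag block 34 x 70, top 24 above the bench, centred at x=100. Origin: underside, below the channel centre; x along the channel. Already holds a sound fork.
- pad_top (a point): Centre of the top of the fixed flat teal-green checking pad, 150 (x) x 140 (y), 6 thick; x, y along its sides.
- bottle: White bottle with a blue cap, 64 diameter, 170 high, at the back; origin: centre of the underside.
- deburrer: Orange-handled deburring tool shaped like a screwdriver, lying at the back along y; origin: underside.
- caliper: Steel caliper with a black slide, 200 long, 10 thick, lying along y at the back; origin: centre of the underside.
Mind the look-alikes: they are no part of the job. What is shaped like the part that bears pad_top but blue is not meant.

How it is judged (in metres and radians):
On the way, in this order (a step that is already met when the one before it is completed fails the run):
1. the broken fork stands on the checking pad, upright, still and let go (x of broken in the frame of pad_top between -0.065 and 0.065 m and y of broken in the frame of pad_top between -0.06 and 0.06 m and z of broken in the frame of pad_top between -0.005 and 0.005 m and angle between broken's own z axis and vertical below 0.1 rad and linear speed of broken below 0.03 m/s and contact force between the fingers and broken below 0.1 N), for 0.15 s.
2. the fork is lowered into the red-tagged nest with the fingers still on it, to within 10 mm of the floor (not dropped in) (x of broken in the frame of reject_nest_in between -0.025 and 0.025 m and y of broken in the frame of reject_nest_in between -0.012 and 0.012 m and z of broken in the frame of reject_nest_in between -0.01 and 0.01 m and contact force between the fingers and broken above 0.5 N), for 0.05 s.
At the end, for the whole second after the job is handed in: The broken fork rests released, upright and still on the channel floor of the red-tagged nest (within 4 mm in height, 18 mm along, 9 mm across, 0.3 rad); each sound fork is within 15 mm, and the bottle, deburring tool and caliper within 30 mm, of its start (x of broken in the frame of reject_nest_in between -0.018 and 0.018 m and y of broken in the frame of reject_nest_in between -0.009 and 0.009 m and z of broken in the frame of reject_nest_in between -0.004 and 0.004 m and angle between broken's own z axis and vertical below 0.1 rad and angle between the x axis of broken and the x axis of reject_nest_in, either way round below 0.3 rad and linear speed of broken below 0.02 m/s and contact force between the fingers and broken below 0.1 N and distance of each of sound_a, sound_b, sound_c, sound_d from where it was at the start of the episode below 0.015 m and distance of each of bottle, deburrer, caliper from where it was at the start of the episode below 0.03 m); the robot touches nothing.
It fails at once if a sound fork is moved by more than 25 mm (distance of any of sound_a, sound_b, sound_c, sound_d from where it was at the start of the episode above 0.025 m).
It fails at once if the bottle, deburring tool or caliper is moved by more than 40 mm (distance of any of bottle, deburrer, caliper from where it was at the start of the episode above 0.04 m).
It also fails if it takes over 54 s, if anything falls off the work surface, if the arm or the gripper's body presses on something with over 40 N, if the wrist force passes 120 N, or if a joint passes its speed limit or range.

### The arm

A 6-joint arm with a two-finger parallel gripper is mounted at the origin on the work surface. World frame = base frame: x ahead of the robot, y to its left, z up, the work surface at z = 0. Lengths are in mm, angles in rad, forces in N, time in s.
With the tool pointing down it reaches from about 400 to 925 mm from the base axis. Payload 12.5 kg.
Tool frame: the origin (TCP) lies at the very end of the fingers, on their centre line; the grasp point (between the pads) lies behind it (env.grip_depth is the z of the grasp point in the tool frame, in mm); z points along the fingers, y is the line along which they close (so a half turn about z gives the same grasp; the last joint's range is limited). The gripper opens to 95 mm and grips with 3 to 60 N. Pads are 20 mm wide; open, the fingers measure 119 mm over their backs; the gripper's body (75 mm by 180 mm) begins 59 mm behind the grasp point.
Start: joints at [1.19, 0.491, 1.559, -0, 1.092, -0.106], TCP at [169.58, 601.575, 192.561] pointing down, gripper open.
Joint ranges: [-3.1, 3.1], [-0.84, 2.19], [0.05, 2.79], [-1.13, 4.28], [0.06, 2.93], [-2.69, 2.69]. Speed limits (rad/s): [2.22, 2.22, 2.79, 3.14, 3.14, 3.14].

### API

Orientations are given as [roll, pitch, yaw] about the fixed x, y, z axes, in that order (R = Rz(yaw) Ry(pitch) Rx(roll)).
In Python, from cell import env, optics gives the robot as it stands.
- The arm moves only by the tool step_arm, never from a script. Its argument "moves" is a list of rows, each an object of numbers: "tx", "ty", "tz": the shift along the tool's x, y, z in mm; "roll": the turn about the tool's z in rad. In form: [{"tx": .., "ty": .., "tz": .., "roll": ..}, ...]. A call has 1 to 12 rows; each row is the pose to reach, as a shift and turn from the pose commanded when the call began, along the tool's axes at that moment; what a row does not reach only later rows make up. A row lasts 1/12 s, in which the tool goes at most 41.7 mm and 7.16 degrees, less where a joint would pass 70% of its speed; a pose out of reach is approached as far as the arm can. A call with a gripper value outside its range is refused whole. "grip" is the finger opening in mm, from 0 to 95.1, set as the call begins (left out, the last holds). The fingers move at their own pace and stop on an object; the grip force is fixed at half the most. Time passes only in rows, so rows that repeat a pose let the fingers close. It gives the time, the measured TCP pose, the force, the opening and the grip force at its end, in the units of the state.
- env.state(): the state, without advancing time (a new reading comes with each control period).
- optics.read_camera(name): name is "scene" or "side" or "wrist"; returns a dict with "pixels" (384x512x3 uint8, blue, green, red), "mtx" (3x3 intrinsics, pixels), "view" (4x4, takes a point from world to camera coordinates). Camera axes: x right, y down, z forward; pixel columns grow to the right and rows downward; lengths in mm; the calibration is good to about 2 mm. The wrist camera is an equidistant fisheye: a pixel r from the principal point sees the ray r / f radians off the axis. A picture is of the moment at which its call begins. There is no depth.
- env.job_done(): hands the job in; it is judged then, once.
The state is a dict: "t": time; "joints": joint angles; "qvel": joint speeds; "tau": joint torques, N m; "eef_pos": TCP position; "tcp_rot": TCP orientation; "ft_force": force on the tool from outside, world axes, zero at the start; "moment": the same for the moment, N m; "opening": opening from 0.0 (shut) to 1.0 (fully open); "grip_force": force on a finger pad.
Only numpy, scipy, OpenCV 4.12 (cv2) and the standard library are available. Lean on these libraries where they do the work, as an engineer would, in place of code of your own. Each camera call takes 0.05 s, during which the arm holds its last target. There are 200 camera calls.

## Working session

There is one attempt and no reset: what is moved stays moved. The work goes in short steps, Python scripts to look and compute and a tool call to move; the robot and the scene stay as the last step left them, time stands still between calls to the robot, and variables do not carry over. Pictures are saved under pics/ and viewed, at most 10 in all, crops included, and the job is handed in when it is done.

Besides the shell and the picture viewer there is one more tool, called after "Call:" as a command line: name --argument value ..., lists and objects as JSON in quotes. step_arm: Moves the arm, as the interface text tells. Its arguments: {"type":"object","properties":{"moves":{"type":"array"},"grip":{"type":"number"}},"required":["moves"]}

```bash
mkdir -p pics; cat > h.py <<'E'
import numpy as np, cv2
from cell import env, optics
def cam(n):
    c=optics.read_camera(n); return c['pixels'],np.array(c['mtx']),np.array(c['view'])
def ray(px,K,V,fish=False):
    u=(px[0]-K[0,2])/K[0,0]; v=(px[1]-K[1,2])/K[1,1]
    if fish:
        r=np.hypot(u,v); s=np.sin(r)/max(r,1e-9); d=np.array([u*s,v*s,np.cos(r)])
    else: d=np.array([u,v,1.])
    R=V[:3,:3]; return -R.T@V[:3,3], R.T@d
def plane(px,K,V,z,fish=False):
    o,d=ray(px,K,V,fish); return o+d*(z-o[2])/d[2]
E
python3 - <<'E'
from h import *
print(env.state(),env.grip_depth)
for n in ['scene','side']:
    p,K,V=cam(n); np.savez(n,p=p,K=K,V=V); print(n,K,V); cv2.imwrite(f'pics/{n}0.png',cv2.resize(p,(800,600)))
E
```

```text
{'t': 0.0, 'joints': array([ 1.19039845e+00,  4.91545679e-01,  1.55946695e+00, -1.02522546e-05,
        1.09169518e+00, -1.05619177e-01]), 'qvel': array([ 0.00042134, -0.00047475, -0.00062649,  0.00139067,  0.00011239,
        0.00100953]), 'tau': array([-2.12748942e-03, -6.12645507e+01, -2.58165282e+01,  6.91944198e-02,
        4.84308321e-02, -1.26121913e-04]), 'eef_pos': array([169.47274192, 601.2973291 , 191.96435943]), 'tcp_rot': array([-3.14048275e+00, -1.08520862e-04,  2.86681863e+00]), 'ft_force': array([-0.56511695, -0.03121224, -0.20917087]), 'moment': array([-0.01693915, -0.01965139,  0.04831463]), 'grip_force': 0.0, 'opening': 0.9997174128094278} -18.8
scene [[439.88923834   0.         259.15862354]
 [  0.         439.88923834 193.72580976]
 [  0.           0.           1.        ]] [[-7.00729506e-01  7.13253201e-01 -1.57489889e-02  3.53628510e+02]
 [ 5.43013375e-01  5.18901061e-01 -6.60210697e-01 -2.61505728e+02]
 [-4.62725226e-01 -4.71181027e-01 -7.50915312e-01  1.71982317e+03]
 [ 0.00000000e+00  0.00000000e+00  0.00000000e+00  1.00000000e+00]]
side [[385.36327663   0.         251.17321019]
 [  0.         385.36327663 192.77526153]
 [  0.           0.           1.        ]] [[ 9.65477779e-01 -2.60434626e-01 -5.14432258e-03 -4.61822802e+02]
 [-1.84953769e-01 -6.71482739e-01 -7.17567442e-01  1.30327724e+02]
 [ 1.83425084e-01  6.93746882e-01 -6.96470029e-01  1.02422445e+03]
 [ 0.00000000e+00  0.00000000e+00  0.00000000e+00  1.00000000e+00]]
```

View pics/scene0.png

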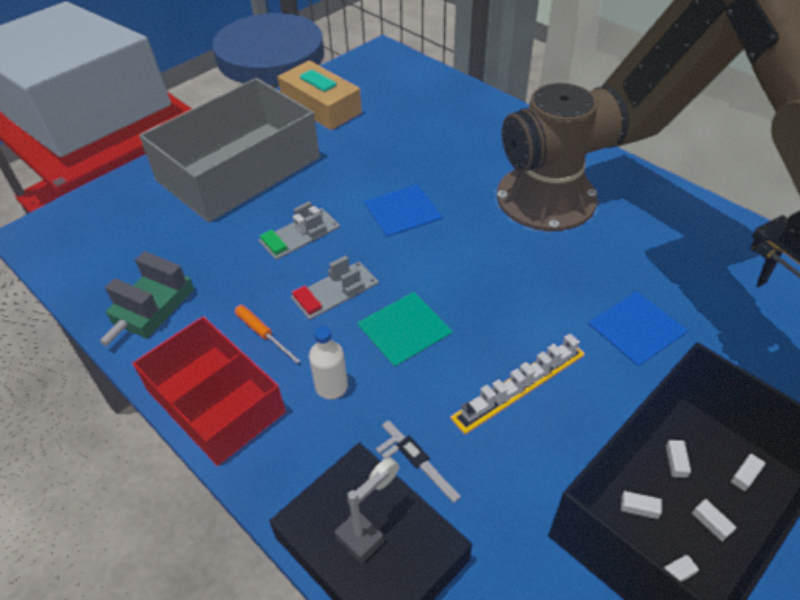

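View pics/side0.png

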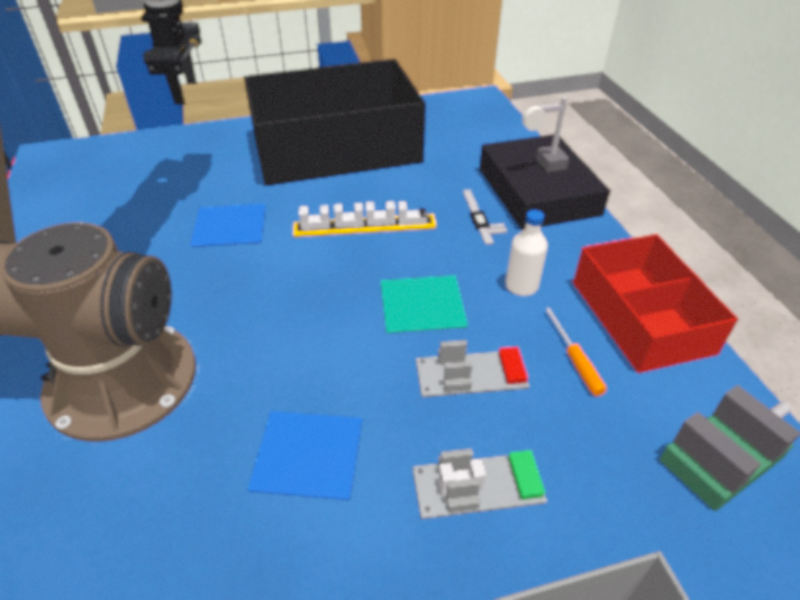

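The scene picture shows the rack row (460–580, 340–425), the teal pad at (405,327), the red-tagged nest at (335,287) and blue pads as look-alikes. In the side picture the row is at (295–435, 205–230). A dark stub seems to be at (423,212), the right-most fork. I'll enlarge both views and measure.

```bash
cat > m.py <<'E'
from h import *
S={n:np.load(n+'.npz') for n in ['scene','side']}
def blob(p,lo,hi,box=None):
    h=cv2.cvtColor(cv2.GaussianBlur(p,(3,3),0),cv2.COLOR_BGR2HSV); m=cv2.inRange(h,lo,hi)
    if box: k=np.zeros_like(m);k[box[1]:box[3],box[0]:box[2]]=255;m&=k
    c=max(cv2.findContours(m,0,1)[0],key=cv2.contourArea); return c
f=.64
for nm,lo,hi,bx,z in [('pad',(72,120,60),(90,255,255),{'scene':(220,180,300,240),'side':(235,170,305,215)},6),
  ('rack',(20,120,90),(33,255,255),{'scene':(280,200,385,285),'side':(180,120,290,155)},5),
  ('redtag',(0,150,100),(6,255,255),{'scene':(180,175,215,205),'side':(310,215,345,250)},20)]:
    for n in S:
        p,K,V=S[n]['p'],S[n]['K'],S[n]['V']; c=blob(p,lo,hi,bx[n]); r=cv2.minAreaRect(c)
        b=cv2.boxPoints(r); q=np.array([plane(x,K,V,z) for x in b])
        hull=cv2.approxPolyDP(cv2.convexHull(c),3,True)[:,0]
        w=np.array([plane(x,K,V,z)[:2] for x in c[:,0]],np.float32)
        print(nm,n,cv2.contourArea(c),'world rect',cv2.minAreaRect(w),[plane(x,K,V,z)[:2].round().tolist() for x in hull])
a=cv2.resize(S['scene']['p'][205:280,285:385],(800,600),interpolation=2)[:,:]
b=cv2.resize(S['side']['p'][120:158,180:290],(800,276),interpolation=2)
cv2.imwrite('pics/row.png',np.vstack([cv2.resize(a,(430,322)).copy() if 0 else cv2.copyMakeBorder(cv2.resize(a,(430,322)),0,0,0,370,0),b]))
def nest(n,x0,y0,x1,y1): return cv2.resize(S[n]['p'][y0:y1,x0:x1],(400,300),interpolation=2)
cv2.imwrite('pics/nest.png',np.hstack([nest('scene',180,155,260,215),nest('side',260,205,350,272)]))
E
python3 m.py
```

```text
pad scene 1383.0 world rect ((546.3213500976562, 37.83391189575195), (137.0279998779297, 146.19442749023438), 80.3406982421875) [[464.0, -12.0], [488.0, 116.0], [629.0, 91.0], [602.0, -40.0]]
pad side 1526.0 world rect ((545.6546020507812, 34.54222869873047), (138.0309600830078, 146.7240753173828), 80.13690948486328) [[627.0, 88.0], [602.0, -43.0], [464.0, -17.0], [489.0, 112.0]]
rack scene 228.5 world rect ((492.89068603515625, 302.336181640625), (43.916748046875, 310.0096740722656), 80.01355743408203) [[343.0, 343.0], [643.0, 298.0], [643.0, 264.0], [627.0, 257.0]]
rack side 229.5 world rect ((495.23284912109375, 300.00537109375), (43.51240158081055, 307.71807861328125), 80.13294219970703) [[645.0, 266.0], [342.0, 315.0], [350.0, 347.0], [641.0, 297.0]]Traceback (most recent call last):
  File "m.py", line 12, in <module>
    p,K,V=S[n]['p'],S[n]['K'],S[n]['V']; c=blob(p,lo,hi,bx[n]); r=cv2.minAreaRect(c)
                                           ~~~~^^^^^^^^^^^^^^^
  File "m.py", line 6, in blob
    c=max(cv2.findContours(m,0,1)[0],key=cv2.contourArea); return c
ValueError: max() iterable argument is empty
```

```bash
sed -i "s/(0,150,100),(6,255,255)/(170,120,80),(180,255,255)/; s/m=cv2.inRange(h,lo,hi)/m=cv2.inRange(h,lo,hi) if lo[0]<160 else cv2.inRange(h,lo,hi)|cv2.inRange(h,(0,120,80),(8,255,255))/" m.py; python3 m.py | grep red
```

```text
redtag scene 143.0 world rect ((645.0081787109375, -159.55929565429688), (73.16616821289062, 34.22896194458008), 78.67192077636719) [[630.0, -194.0], [642.0, -122.0], [665.0, -126.0], [651.0, -195.0]]
redtag side 256.0 world rect ((643.4229125976562, -162.59359741210938), (75.30471801757812, 34.91593551635742), 80.68412780761719) [[662.0, -128.0], [647.0, -201.0], [622.0, -195.0], [636.0, -128.0]]
```

View pics/row.png

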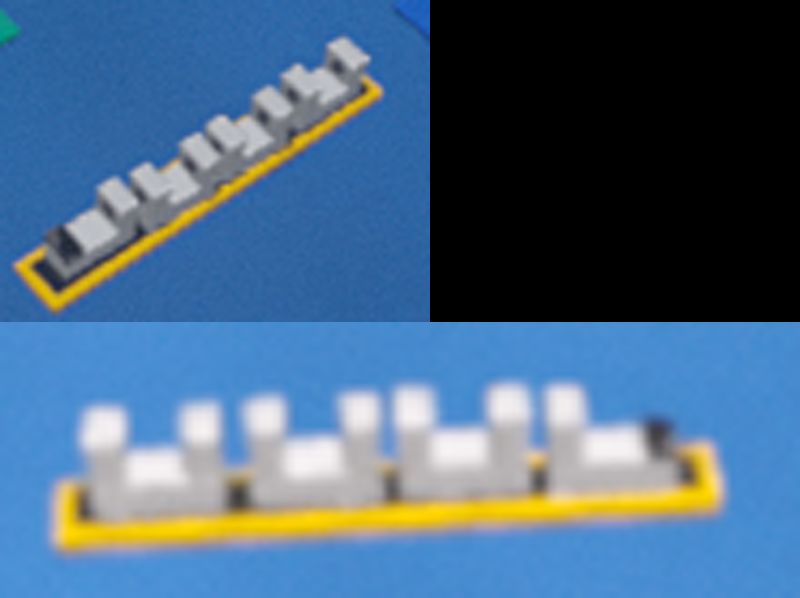

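View pics/nest.png

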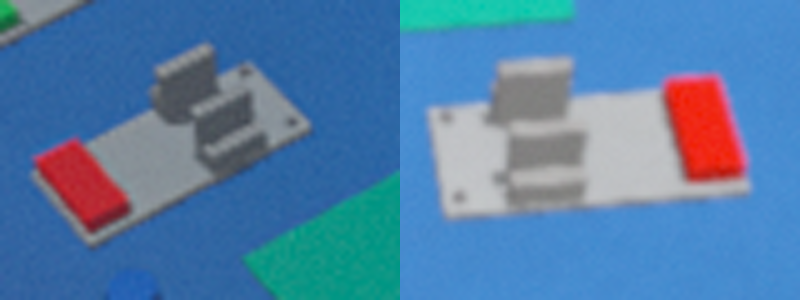

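Four candidate forks, at side-view crop x ≈ 155, 312, 460 and 612. Only the right-most one (crop 612,465; side px ≈ 264,139) fits: its +x lug is a dark short stub, at crop (657,435) in the side view and (62,243) in the scene view. The other three have two full lugs. The nest crop shows the red-tagged nest empty, with cheek tops at (186,62) and (222,102) in the scene half and (536,64) and (548,128) in the side half.

```bash
cat >> h.py <<'E'
def tri(obs):
    A=np.zeros((3,3));b=np.zeros(3)
    L=[]
    for px,K,V,*f in obs:
        o,d=ray(px,K,V,*f); d/=np.linalg.norm(d); M=np.eye(3)-np.outer(d,d); A+=M;b+=M@o; L.append((M,o))
    x=np.linalg.solve(A,b); return x.round(1),[round(float(np.linalg.norm(M@(x-o))),1) for M,o in L]
def togo(x,y,z,yaw=None):
    s=env.state(); y0=s['tcp_rot'][2]; R=cv2.Rodrigues(np.array(s['tcp_rot']))[0]
    from scipy.spatial.transform import Rotation as Q
    R=Q.from_euler('xyz',s['tcp_rot']).as_matrix(); d=R.T@(np.array([x,y,z])-s['eef_pos'])
    print('t',s['t'],'shift',d.round(1),'roll',None if yaw is None else round(-(yaw-y0),3))
E
python3 - <<'E'
from h import *
S={n:np.load(n+'.npz') for n in ['scene','side']}
P=lambda n,x,y:((x,y),S[n]['K'],S[n]['V'])
row=lambda x,y:P('scene',285+x*100/430-.4,205+y*75/322-.4)
rsd=lambda x,y:P('side',180+x*.1375-.4,120+(y-322)*.1377-.4)
nsc=lambda x,y:P('scene',180+x*.2-.4,155+y*.2-.4)
nsd=lambda x,y:P('side',260+(x-400)*.225-.4,205+y*.2233-.4)
print('lug top',tri([row(118,194),rsd(565,405)]))
print('base top',tri([row(95,230),rsd(614,447)]))
print('cheek -y',tri([nsc(186,60),nsd(548,128)]))
print('cheek +y',tri([nsc(222,100),nsd(536,63)]))
togo(597,283,230,2.969)
E
```

```text
lug top (array([575.9, 285.4,  54.6]), [0.9, 0.9])
base top (array([597.1, 282.7,  29.6]), [3.0, 3.0])
cheek -y (array([ 541.1, -167.3,   57.7]), [0.9, 0.9])
cheek +y (array([ 550.4, -120.4,   59. ]), [0.8, 0.8])
t 0.1 shift [-497.8 -190.4  -37.8] roll -0.102
```

Call:
step_arm --moves '[{"tx": 0,"ty": 0,"tz": -38},{"tx": -498,"ty": -190,"tz": -38,"roll": -0.102},{"tx": -498,"ty": -190,"tz": -38,"roll": -0.102},{"tx": -498,"ty": -190,"tz": -38,"roll": -0.102},{"tx": -498,"ty": -190,"tz": -38,"roll": -0.102},{"tx": -498,"ty": -190,"tz": -38,"roll": -0.102},{"tx": -498,"ty": -190,"tz": -38,"roll": -0.102},{"tx": -498,"ty": -190,"tz": -38,"roll": -0.102},{"tx": -498,"ty": -190,"tz": -38,"roll": -0.102},{"tx": -498,"ty": -190,"tz": -38,"roll": -0.102},{"tx": -498,"ty": -190,"tz": -38,"roll": -0.102},{"tx": -498,"ty": -190,"tz": -38,"roll": -0.102}]'

```text
validation failed for argument at $.mo...
```

```bash
python3 -c "
from h import *
togo(597,283,170,2.969)"
```

```text
t 0.1 shift [-497.8 -190.4   22.2] roll -0.102
```

Call:
step_arm --moves '[{"tx": 0,"ty": 0,"tz": -38,"roll": 0},{"tx": -498,"ty": -190,"tz": -38,"roll": -0.102},{"tx": -498,"ty": -190,"tz": -38,"roll": -0.102},{"tx": -498,"ty": -190,"tz": -38,"roll": -0.102},{"tx": -498,"ty": -190,"tz": -38,"roll": -0.102},{"tx": -498,"ty": -190,"tz": -38,"roll": -0.102},{"tx": -498,"ty": -190,"tz": -38,"roll": -0.102},{"tx": -498,"ty": -190,"tz": -38,"roll": -0.102},{"tx": -498,"ty": -190,"tz": -38,"roll": -0.102},{"tx": -498,"ty": -190,"tz": -38,"roll": -0.102},{"tx": -498,"ty": -190,"tz": -38,"roll": -0.102},{"tx": -498,"ty": -190,"tz": -38,"roll": -0.102}]'

```text
t: 1.1
eef_pos: [538.7, 326.5, 230.3]
tcp_rot: [-3.141, -0.0, 2.969]
ft_force: [0.5, 1.1, 0.3]
opening: 1.004
grip_force: 0.0
```

```bash
python3 -c "
from h import *
togo(597,283,170,2.969)"
```

```text
t 1.1 shift [-64.9 -32.8  60.3] roll -0.0
```

Call:
step_arm --moves '[{"tx": -65,"ty": -33,"tz": 60,"roll": 0},{"tx": -65,"ty": -33,"tz": 60,"roll": 0},{"tx": -65,"ty": -33,"tz": 60,"roll": 0},{"tx": -65,"ty": -33,"tz": 60,"roll": 0},{"tx": -65,"ty": -33,"tz": 60,"roll": 0}]' --grip 60

```text
t: 1.52
eef_pos: [595.4, 284.6, 170.4]
tcp_rot: [-3.141, -0.001, 2.968]
ft_force: [-1.0, 0.8, 1.3]
opening: 0.707
grip_force: 0.0
```

```bash
python3 - <<'E'
from h import *
p,K,V=cam('wrist'); np.savez('w1',p=p,K=K,V=V); print(K,-V[:3,:3].T@V[:3,3],V[:3,:3].round(3))
print(env.state()['eef_pos'])
cv2.imwrite('pics/w1.png',cv2.resize(p,(800,600)))
togo(597,283,170,2.969)
E
```

```text
[[297.31863964   0.         257.05868541]
 [  0.         297.31863964 194.0918506 ]
 [  0.           0.           1.        ]] [522.49593917 297.48136972 363.07223006] [[ 0.174  0.985 -0.001]
 [ 0.951 -0.168  0.259]
 [ 0.255 -0.045 -0.966]]
[595.23435104 285.2977323  171.35087976]
t 1.5667 shift [-2.1 -2.   1.4] roll 0.0
```

View pics/w1.png

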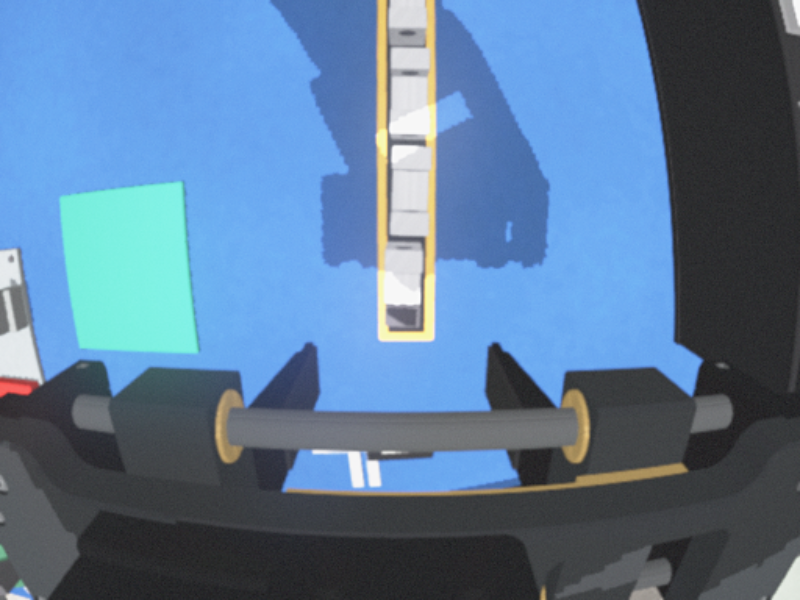

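The wrist picture shows the broken fork at (403, 245–328), with the dark stub at (403,316) and the end of the rack at (406,340). The fingers straddle the row.

```bash
python3 - <<'E'
from h import *
d=np.load('w1.npz');p,K,V=d['p'],d['K'],d['V']
f=lambda x,y,z:plane((x*.64-.2,y*.64-.2),K,V,z,True).round(1)
for a in [(403,290,30),(387,290,30),(420,290,30),(403,305,30),(403,306,36),(387,316,30),(404,248,54),(404,273,54),(388,260,54),(423,260,54),(380,340,10),(434,340,10)]: print(a,f(*a))
p2=cv2.resize(p[140:225,215:315],(800,600),interpolation=2); cv2.imwrite('pics/w1c.png',p2)
E
```

```text
(403, 290, 30) [600.2 284.4  30. ]
(387, 290, 30) [598.1 272.8  30. ]
(420, 290, 30) [602.4 296.7  30. ]
(403, 305, 30) [611.5 282.4  30. ]
(403, 306, 36) [610.6 282.5  36. ]
(387, 316, 30) [617.8 269.1  30. ]
(404, 248, 54) [566.2 291.   54. ]
(404, 273, 54) [583. 288.  54.]
(388, 260, 54) [572.4 279.   54. ]
(423, 260, 54) [576.4 302.2  54. ]
(380, 340, 10) [642.4 258.2  10. ]
(434, 340, 10) [650.  301.1  10. ]
```

View pics/w1c.png

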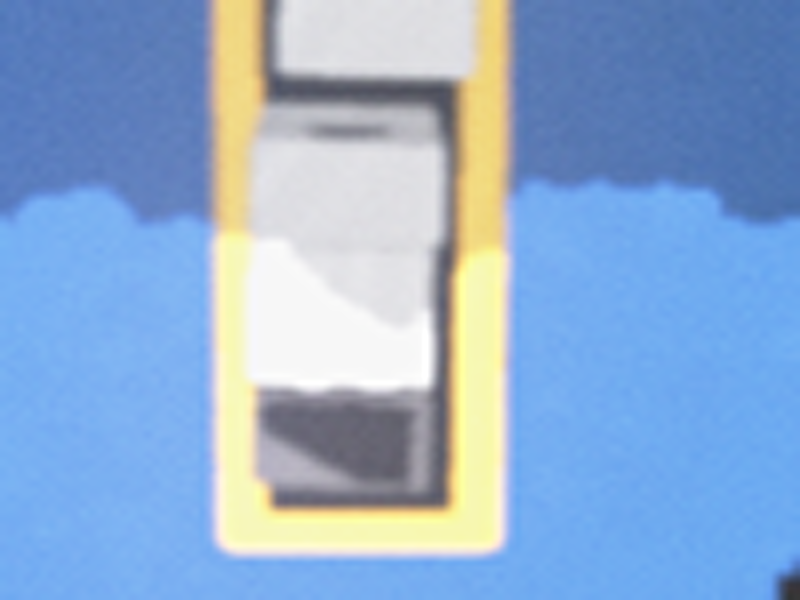

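The enlarged crop shows the intact lug top at x 252–446, y 138–248, the base top down to y 388 and the dark stub at y 390–490. The neighbour's lug ends at y 78.

```bash
python3 - <<'E'
from h import *
d=np.load('w1.npz');p,K,V=d['p'],d['K'],d['V']
f=lambda x,y,z:plane((215+x*.125-.4,140+y*.1417-.4),K,V,z,True).round(1)
a=[f(*q,54) for q in [(252,138),(446,138),(440,248),(248,248)]];print(a,np.mean(a,0))
b=[f(250,330,30),f(436,330,30)];print(b,np.mean(b,0)); 
c=[f(258,490,36),f(430,488,36)];print(c,np.mean(c,0),f(344,392,30))
c=[f(217,553,10),f(507,553,10)];print(c,np.mean(c,0))
E
```

```text
[array([564.6, 278.2,  54. ]), array([569. , 303.3,  54. ]), array([585.3, 299.7,  54. ]), array([580.9, 274.7,  54. ])] [574.95  288.975  54.   ]
[array([598.9, 270.7,  30. ]), array([603.6, 297.1,  30. ])] [601.25 283.9   30.  ]
[array([624.2, 267.4,  36. ]), array([628.2, 291.9,  36. ])] [626.2  279.65  36.  ] [611.6 282.2  30. ]
[array([642.8, 256.5,  10. ]), array([650.8, 301.5,  10. ])] [646.8 279.   10. ]
```

Call:
step_arm --moves '[{"tx": 0,"ty": 0,"tz": 100,"roll": 0},{"tx": 0,"ty": 0,"tz": 100,"roll": 0},{"tx": 0,"ty": 0,"tz": 100,"roll": 0},{"tx": 0,"ty": 0,"tz": 100,"roll": 0},{"tx": 0,"ty": 0,"tz": 100,"roll": 0}]'

```text
t: 1.98
eef_pos: [595.4, 285.8, 71.8]
tcp_rot: [3.141, 0.001, 2.97]
ft_force: [0.5, 0.2, 0.8]
opening: 0.633
grip_force: 0.0
```

```bash
python3 -c "
from h import *
togo(593,285,15,2.965)"
```

```text
t 1.9833 shift [ 2.3 -1.2 56.8] roll 0.005
```

Call:
step_arm --moves '[{"tx": 2,"ty": -1,"tz": 30,"roll": 0},{"tx": 2,"ty": -1,"tz": 45,"roll": 0},{"tx": 2,"ty": -1,"tz": 56,"roll": 0},{"tx": 2,"ty": -1,"tz": 56,"roll": 0},{"tx": 2,"ty": -1,"tz": 56,"roll": 0}]'

```text
t: 2.4
eef_pos: [594.3, 284.4, 16.1]
tcp_rot: [3.141, 0.002, 2.969]
ft_force: [-0.0, -0.7, 0.0]
opening: 0.632
grip_force: 0.0
```

Call:
step_arm --moves '[{"tx": 0,"ty": 0,"tz": 0,"roll": 0},{"tx": 0,"ty": 0,"tz": 0,"roll": 0},{"tx": 0,"ty": 0,"tz": 0,"roll": 0},{"tx": 0,"ty": 0,"tz": 0,"roll": 0},{"tx": 0,"ty": 0,"tz": 0,"roll": 0},{"tx": 0,"ty": 0,"tz": 0,"roll": 0},{"tx": 0,"ty": 0,"tz": 0,"roll": 0},{"tx": 0,"ty": 0,"tz": 0,"roll": 0}]' --grip 10

```text
t: 3.07
eef_pos: [593.8, 283.9, 14.6]
tcp_rot: [3.141, 0.0, 2.969]
ft_force: [1.4, 0.9, 1.2]
opening: 0.228
grip_force: 30.9
```

Call:
step_arm --moves '[{"tx": 0,"ty": 0,"tz": -20,"roll": 0},{"tx": 0,"ty": 0,"tz": -55,"roll": 0},{"tx": 0,"ty": 0,"tz": -90,"roll": 0},{"tx": 0,"ty": 0,"tz": -110,"roll": 0},{"tx": 0,"ty": 0,"tz": -110,"roll": 0}]'

```text
t: 3.48
eef_pos: [595.3, 284.5, 129.2]
tcp_rot: [3.138, 0.006, 2.969]
ft_force: [0.2, -0.1, -1.0]
opening: 0.224
grip_force: 30.8
```

```bash
python3 - <<'E'
from h import *
p,K,V=cam('wrist'); q,_,_=cam('side')
cv2.imwrite('pics/w2.png',np.hstack([cv2.resize(p,(400,300)),cv2.resize(q[80:200,160:320],(400,300))]))
togo(543,37,100,2.969)
E
```

```text
t 3.5833 shift [   7.3 -251.7   24.4] roll -0.0
```

View pics/w2.png

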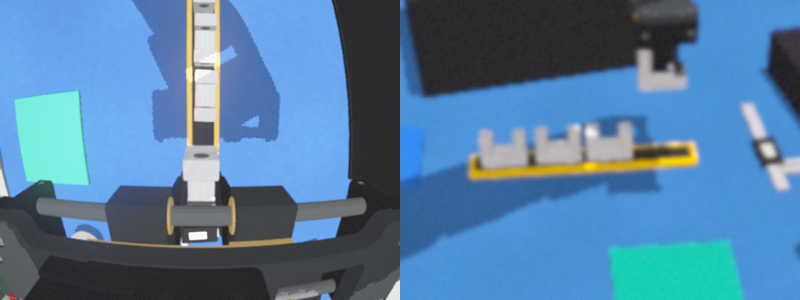

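The fork is held upright in the gripper (side half, 660,70) and its rack place is empty. The other three stand undisturbed.

Call:
step_arm --moves '[{"tx": 7,"ty": -252,"tz": 0,"roll": 0},{"tx": 7,"ty": -252,"tz": 0,"roll": 0},{"tx": 7,"ty": -252,"tz": 0,"roll": 0},{"tx": 7,"ty": -252,"tz": 0,"roll": 0},{"tx": 7,"ty": -252,"tz": 0,"roll": 0},{"tx": 7,"ty": -252,"tz": 0,"roll": 0},{"tx": 7,"ty": -252,"tz": 0,"roll": 0},{"tx": 7,"ty": -252,"tz": 0,"roll": 0},{"tx": 7,"ty": -252,"tz": 40,"roll": 0},{"tx": 7,"ty": -252,"tz": 70,"roll": 0},{"tx": 7,"ty": -252,"tz": 85,"roll": 0},{"tx": 7,"ty": -252,"tz": 85,"roll": 0}]'

```text
t: 4.58
eef_pos: [541.3, 38.0, 35.4]
tcp_rot: [-3.141, -0.007, 2.97]
ft_force: [-0.8, -0.0, -1.6]
opening: 0.227
grip_force: 31.3
```

Call:
step_arm --moves '[{"tx": 0,"ty": 0,"tz": 10,"roll": 0},{"tx": 0,"ty": 0,"tz": 20,"roll": 0},{"tx": 0,"ty": 0,"tz": 25,"roll": 0},{"tx": 0,"ty": 0,"tz": 25,"roll": 0},{"tx": 0,"ty": 0,"tz": 25,"roll": 0}]'

```text
t: 5.0
eef_pos: [543.5, 36.9, 14.7]
tcp_rot: [3.141, 0.0, 2.969]
ft_force: [-0.3, 0.2, -1.3]
opening: 0.226
grip_force: 31.3
```

Call:
step_arm --moves '[{"tx": 0,"ty": 0,"tz": 1.5,"roll": 0},{"tx": 0,"ty": 0,"tz": 3,"roll": 0},{"tx": 0,"ty": 0,"tz": 3,"roll": 0},{"tx": 0,"ty": 0,"tz": 3,"roll": 0}]'

```text
t: 5.33
eef_pos: [543.5, 36.7, 11.7]
tcp_rot: [3.141, 0.0, 2.969]
ft_force: [-0.2, -0.2, -1.1]
opening: 0.225
grip_force: 31.3
```

Call:
step_arm --moves '[{"tx": 0,"ty": 0,"tz": 0.5,"roll": 0},{"tx": 0,"ty": 0,"tz": 1,"roll": 0},{"tx": 0,"ty": 0,"tz": 1,"roll": 0},{"tx": 0,"ty": 0,"tz": 1,"roll": 0}]'

```text
t: 5.67
eef_pos: [543.5, 36.8, 10.6]
tcp_rot: [3.141, 0.0, 2.969]
ft_force: [-0.8, -0.4, -0.2]
opening: 0.227
grip_force: 31.3
```

Call:
step_arm --moves '[{"tx": 0,"ty": 0,"tz": 0.6,"roll": 0},{"tx": 0,"ty": 0,"tz": 0.6,"roll": 0},{"tx": 0,"ty": 0,"tz": 0.6,"roll": 0}]'

```text
t: 5.92
eef_pos: [543.5, 36.8, 10.5]
tcp_rot: [3.141, 0.0, 2.969]
ft_force: [-2.1, -0.5, 8.1]
opening: 0.225
grip_force: 31.8
```

It's down on the pad (8 N up). Releasing now.

Call:
step_arm --moves '[{"tx": 0,"ty": 0,"tz": 0,"roll": 0},{"tx": 0,"ty": 0,"tz": 0,"roll": 0},{"tx": 0,"ty": 0,"tz": 0,"roll": 0},{"tx": 0,"ty": 0,"tz": 0,"roll": 0},{"tx": 0,"ty": 0,"tz": 0,"roll": 0},{"tx": 0,"ty": 0,"tz": 0,"roll": 0}]' --grip 65

```text
t: 6.42
eef_pos: [543.4, 36.8, 9.8]
tcp_rot: [3.141, -0.0, 2.969]
ft_force: [0.3, -0.1, 0.6]
opening: 0.589
grip_force: 0.0
```

Call:
step_arm --moves '[{"tx": 0,"ty": 0,"tz": -30,"roll": 0},{"tx": 0,"ty": 0,"tz": -60,"roll": 0},{"tx": 0,"ty": 0,"tz": -100,"roll": 0},{"tx": 0,"ty": 0,"tz": -130,"roll": 0},{"tx": 70,"ty": 0,"tz": -130,"roll": 0},{"tx": 70,"ty": 0,"tz": -130,"roll": 0},{"tx": 70,"ty": 0,"tz": -130,"roll": 0},{"tx": 70,"ty": 0,"tz": -130,"roll": 0}]' --grip 94

```text
t: 7.08
eef_pos: [473.7, 49.0, 140.5]
tcp_rot: [3.141, 0.001, 2.969]
ft_force: [0.2, -0.8, 0.0]
opening: 0.987
grip_force: 0.0
```

```bash
python3 - <<'E'
from h import *
D={}
for n in ['wrist','scene','side']:
    p,K,V=cam(n); D[n]=p; np.savez('p_'+n,p=p,K=K,V=V)
print(env.state()['eef_pos'])
cv2.imwrite('pics/pad.png',np.vstack([cv2.resize(D['wrist'],(800,600))[:420,:],np.zeros((0,800,3),np.uint8)]))
E
```

```text
[475.34316431  48.65904339 139.90386007]
```

View pics/pad.png

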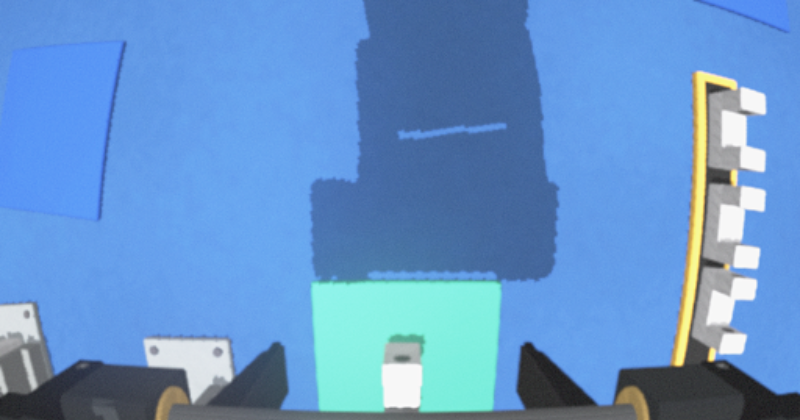

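The fork stands on the pad with its intact lug top at about (402,385), and it is released.

```bash
python3 - <<'E'
from h import *
d=np.load('p_wrist.npz');K,V=d['K'],d['V']
a=[plane((x*.64-.2,y*.64-.2),K,V,50,True) for x,y in [(384,362),(421,362),(421,408),(383,408)]]
c=np.mean(a,0); print(np.round(a,1),c, c[:2]+22*np.array([.985,-.172]))
togo(546.4,36.3,120,1.398)
E
```

```text
[[512.7  30.2  50. ]
 [516.9  54.1  50. ]
 [550.8  48.7  50. ]
 [546.3  23.1  50. ]] [531.67367098  39.03242593  50.        ] [553.34367098  35.24842593]
t 7.2333 shift [-72.1   0.1  19.9] roll 1.571
```

Call:
step_arm --moves '[{"tx": -72,"ty": 0,"tz": 10,"roll": 1.571},{"tx": -72,"ty": 0,"tz": 10,"roll": 1.571},{"tx": -72,"ty": 0,"tz": 10,"roll": 1.571},{"tx": -72,"ty": 0,"tz": 10,"roll": 1.571},{"tx": -72,"ty": 0,"tz": 10,"roll": 1.571},{"tx": -72,"ty": 0,"tz": 10,"roll": 1.571},{"tx": -72,"ty": 0,"tz": 10,"roll": 1.571},{"tx": -72,"ty": 0,"tz": 10,"roll": 1.571},{"tx": -72,"ty": 0,"tz": 10,"roll": 1.571},{"tx": -72,"ty": 0,"tz": 10,"roll": 1.571},{"tx": -72,"ty": 0,"tz": 10,"roll": 1.571},{"tx": -72,"ty": 0,"tz": 10,"roll": 1.571}]' --grip 94

```text
t: 8.23
eef_pos: [546.1, 36.2, 129.3]
tcp_rot: [-3.141, -0.0, 1.462]
ft_force: [-0.5, 0.5, -0.1]
opening: 0.988
grip_force: 0.0
```

```bash
python3 -c "
from h import *
togo(546,36.5,120,1.398)"
```

```text
t 8.2333 shift [ 0.3 -0.1  9.3] roll 0.064
```

Call:
step_arm --moves '[{"tx": 0,"ty": 0,"tz": 20,"roll": 0.064},{"tx": 0,"ty": 0,"tz": 50,"roll": 0.064},{"tx": 0,"ty": 0,"tz": 80,"roll": 0.064},{"tx": 0,"ty": 0,"tz": 105,"roll": 0.064},{"tx": 0,"ty": 0,"tz": 118,"roll": 0.064},{"tx": 0,"ty": 0,"tz": 120,"roll": 0.064},{"tx": 0,"ty": 0,"tz": 120,"roll": 0.064}]'

```text
t: 8.82
eef_pos: [545.5, 36.3, 8.9]
tcp_rot: [-3.14, 0.0, 1.404]
ft_force: [0.1, 1.1, 0.6]
opening: 0.988
grip_force: 0.0
```

Call:
step_arm --moves '[{"tx": 0,"ty": 0,"tz": 0,"roll": 0},{"tx": 0,"ty": 0,"tz": 0,"roll": 0},{"tx": 0,"ty": 0,"tz": 0,"roll": 0},{"tx": 0,"ty": 0,"tz": 0,"roll": 0},{"tx": 0,"ty": 0,"tz": 0,"roll": 0},{"tx": 0,"ty": 0,"tz": 0,"roll": 0},{"tx": 0,"ty": 0,"tz": 0,"roll": 0},{"tx": 0,"ty": 0,"tz": 0,"roll": 0}]' --grip 45

```text
t: 9.48
eef_pos: [545.2, 36.5, 10.0]
tcp_rot: [-3.141, -0.0, 1.405]
ft_force: [-1.5, -0.3, 0.3]
opening: 0.5
grip_force: 0.6
```

Call:
step_arm --moves '[{"tx": 0,"ty": 0,"tz": -20,"roll": 0},{"tx": 0,"ty": 0,"tz": -55,"roll": 0},{"tx": 0,"ty": 0,"tz": -95,"roll": 0},{"tx": 0,"ty": 0,"tz": -130,"roll": 0},{"tx": 0,"ty": 0,"tz": -130,"roll": 0},{"tx": 0,"ty": 0,"tz": -130,"roll": 0}]'

```text
t: 9.98
eef_pos: [546.1, 36.4, 141.6]
tcp_rot: [3.138, -0.0, 1.405]
ft_force: [0.1, 0.1, -0.2]
opening: 0.474
grip_force: 0.0
```

```bash
python3 -c "
from h import *
togo(545.7,-100,140,1.392)"
```

```text
t 9.9833 shift [-134.6   22.1    1.6] roll 0.013
```

```bash
python3 - <<'E'
from h import *
D={}
for n in ['wrist','scene','side']:
    p,K,V=cam(n); D[n]=p; np.savez('q_'+n,p=p,K=K,V=V)
r=lambda a:cv2.resize(a,(400,300),interpolation=2)
cv2.imwrite('pics/q.png',np.vstack([np.hstack([r(D['wrist']),r(D['side'][150:225,220:320])]),np.hstack([r(D['scene'][165:240,210:310]),r(np.load('p_side.npz')['p'][150:225,220:320])])]))
E
```

```text
(no output)
```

View pics/q.png

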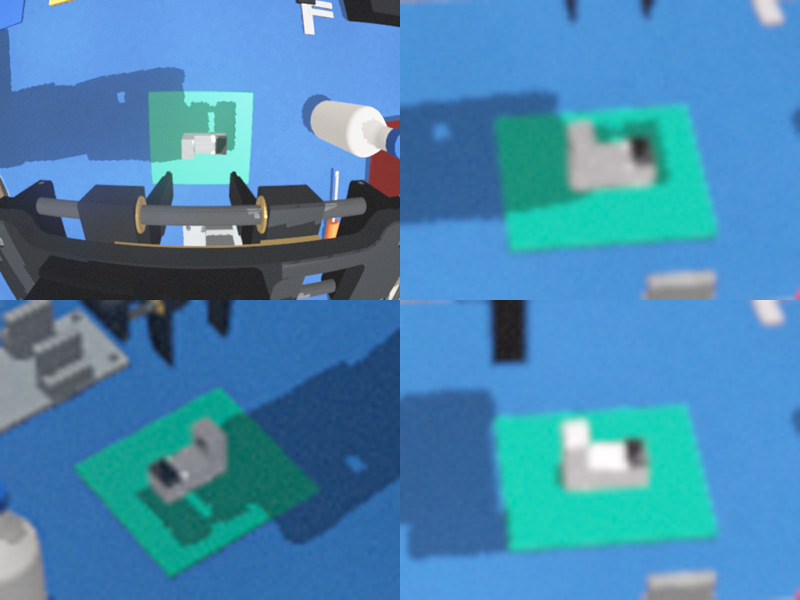

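The composite shows the fork still upright on the pad (wrist half: 205,147), so the end grasp missed. I'll measure where the fork is now against where it was set down.

```bash
python3 - <<'E'
from h import *
for tag in 'pq':
  for n,box in [('side',(220,150,320,225)),('scene',(210,165,310,240)),('wrist',(180,110,330,240))]:
    d=np.load(f'{tag}_{n}.npz');p,K,V=d['p'],d['K'],d['V']
    h=cv2.cvtColor(p,cv2.COLOR_BGR2HSV).astype(int)
    m=((h[...,1]<80)|(h[...,2]<70)).astype(np.uint8); k=np.zeros_like(m); k[box[1]:box[3],box[0]:box[2]]=1; m*=k
    N,l,s,c=cv2.connectedComponentsWithStats(m)
    for i in range(1,N):
        if s[i,4]>60:
            print(tag,n,s[i],c[i].round(1),plane(c[i],K,V,22,n=='wrist').round(1))
            w=np.float32([plane(x,K,V,20,n=='wrist')[:2] for x in np.argwhere(l==i)[:,::-1]])
            print('   ',cv2.minAreaRect(w))
E
```

```text
p side [243 150   7  15  91] [246.5 156.9] [516.8 200.4  22. ]
    ((515.833740234375, 203.62368774414062), (72.08629608154297, 19.80594825744629), 75.13580322265625)
p side [260 180  22  18 279] [269.6 189.8] [543.8  34.   22. ]
    ((548.7304077148438, 41.05942153930664), (73.12992095947266, 62.12571334838867), 73.96237182617188)
p side [281 218  18   7 116] [290.  221.1] [560.9 -98.2  22. ]
    ((560.604248046875, -95.77201080322266), (21.757766723632812, 47.596710205078125), 74.64567565917969)
p scene [210 165  32  33 641] [221.9 179.5] [ 548.2 -136.3   22. ]
    ((555.6461791992188, -151.6891632080078), (115.46772003173828, 129.21954345703125), 80.54824829101562)
p scene [248 194  20  21 229] [258.3 204.7] [542.2  33.3  22. ]
    ((540.0991821289062, 27.951030731201172), (55.37059783935547, 80.23628997802734), 81.69941711425781)
p scene [210 218  12  22 212] [214.5 229.7] [709.    6.1  22. ]
    ((702.6994018554688, 2.7723770141601562), (85.11106872558594, 33.80008316040039), 48.718814849853516)
p wrist [244 219  27  21 516] [256.9 229.4] [523.6  40.1  22. ]
    ((524.0332641601
[... 755 characters left out ...]
58842086791992)
q scene [248 195  19  21 224] [257.6 205.4] [546.2  34.1  22. ]
    ((544.7644653320312, 32.72282028198242), (89.02037811279297, 47.231231689453125), 7.233580112457275)
q scene [210 218  12  22 212] [214.5 229.7] [709.    6.1  22. ]
    ((702.6994018554688, 2.7723770141601562), (85.11106872558594, 33.80008316040039), 48.718814849853516)
q wrist [ 232  170   59   34 1689] [259.5 184.4] [547.8  35.9  22. ]
    ((548.7719116210938, 32.730655670166016), (37.03007888793945, 63.760948181152344), 80.45634460449219)
q wrist [295 221  21  19 252] [302.3 232.2] [586.9 -27.3  22. ]
    ((590.7537841796875, -26.328380584716797), (22.317716598510742, 24.85401725769043), 79.35720825195312)
```

The fork shifted only about 4 mm. The closing had barely made contact (0.6 N) when it stopped at my 45 mm target, so the opening reading isn't linear. I'll retry with a much smaller target.

Call:
step_arm --moves '[{"tx": 0,"ty": 1,"tz": 0,"roll": 0},{"tx": 0,"ty": 1,"tz": 0,"roll": 0},{"tx": 0,"ty": 1,"tz": 0,"roll": 0},{"tx": 0,"ty": 1,"tz": 20,"roll": 0},{"tx": 0,"ty": 1,"tz": 45,"roll": 0},{"tx": 0,"ty": 1,"tz": 70,"roll": 0},{"tx": 0,"ty": 1,"tz": 90,"roll": 0},{"tx": 0,"ty": 1,"tz": 110,"roll": 0},{"tx": 0,"ty": 1,"tz": 124,"roll": 0},{"tx": 0,"ty": 1,"tz": 130,"roll": 0},{"tx": 0,"ty": 1,"tz": 130,"roll": 0},{"tx": 0,"ty": 1,"tz": 130,"roll": 0}]' --grip 94

```text
t: 11.13
eef_pos: [546.5, 36.3, 10.1]
tcp_rot: [-3.141, -0.0, 1.405]
ft_force: [0.7, -0.1, 0.7]
opening: 0.983
grip_force: 0.0
```

Call:
step_arm --moves '[{"tx": 0,"ty": 0,"tz": 0,"roll": 0},{"tx": 0,"ty": 0,"tz": 0,"roll": 0},{"tx": 0,"ty": 0,"tz": 0,"roll": 0},{"tx": 0,"ty": 0,"tz": 0,"roll": 0},{"tx": 0,"ty": 0,"tz": 0,"roll": 0},{"tx": 0,"ty": 0,"tz": 0,"roll": 0},{"tx": 0,"ty": 0,"tz": 0,"roll": 0},{"tx": 0,"ty": 0,"tz": 0,"roll": 0},{"tx": 0,"ty": 0,"tz": 0,"roll": 0},{"tx": 0,"ty": 0,"tz": 0,"roll": 0},{"tx": 0,"ty": 0,"tz": 0,"roll": 0}]' --grip 10

```text
t: 12.05
eef_pos: [546.2, 36.3, 9.9]
tcp_rot: [-3.141, -0.0, 1.405]
ft_force: [0.2, 0.6, 1.4]
opening: 0.273
grip_force: 0.5
```

Call:
step_arm --moves '[{"tx": 0,"ty": 0,"tz": 0,"roll": 0},{"tx": 0,"ty": 0,"tz": 0,"roll": 0},{"tx": 0,"ty": 0,"tz": 0,"roll": 0},{"tx": 0,"ty": 0,"tz": 0,"roll": 0},{"tx": 0,"ty": 0,"tz": 0,"roll": 0},{"tx": 0,"ty": 0,"tz": 0,"roll": 0}]'

```text
t: 12.55
eef_pos: [546.4, 36.3, 9.9]
tcp_rot: [3.142, -0.0, 1.405]
ft_force: [-0.0, -0.5, -1.5]
opening: 0.17
grip_force: 30.0
```

```bash
python3 - <<'E'
from h import *
D={}
for n in ['wrist','scene','side']:
    p,K,V=cam(n); D[n]=p; np.savez('r_'+n,p=p,K=K,V=V)
print(env.state()['opening'],env.state()['grip_force'])
for n,box in [('side',(220,150,320,215)),('scene',(225,175,310,240))]:
    a=np.load(f'q_{n}.npz')['p'].astype(int); 
    print(n,'diff',np.abs(a-D[n])[box[1]:box[3],box[0]:box[2]].mean())
r=lambda a:cv2.resize(a,(400,300),interpolation=2)
cv2.imwrite('pics/r.png',np.vstack([np.hstack([r(D['wrist'][100:300,120:400]),r(D['side'][150:225,220:320])]),np.hstack([r(D['scene'][165:240,210:310]),r(D['wrist'])])]))
E
```

```text
0.16711699205704464 29.999850690364838
side diff 24.74774358974359
scene diff 17.833061840120664
```

View pics/r.png

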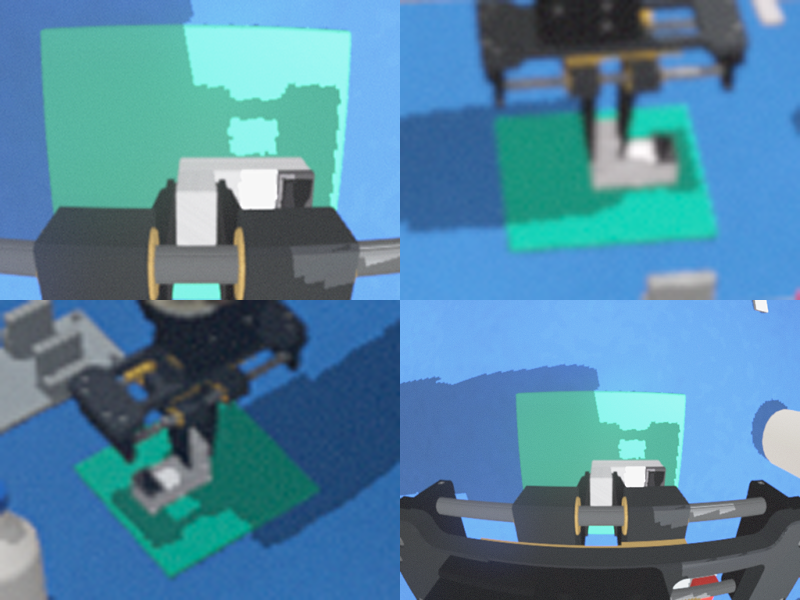

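The picture shows the fingers closed on the intact lug (lug top at 197,215 in the top-left part). The right finger passed over the stub, so the fingertips are higher than the reported TCP suggests. I'll triangulate the tips from the earlier pair of views.

```bash
python3 - <<'E'
from h import *
s=np.load('q_scene.npz');d=np.load('q_side.npz')
def T(a,b): return tri([(a,s['K'],s['V']),(b,d['K'],d['V'])])
for a,b in [((252,180.5),(282,154.5)),((265.5,173.3),(263,154.5)),((252,180.5),(263,154.5)),((265.5,173.3),(282,154.5))]: print(T(a,b))
E
```

```text
(array([568.9,  29.9, 153.4]), [4.8, 4.8])
(array([519.6,  40.5, 155.5]), [3.7, 3.7])
(array([540.5,  33.2, 147.1]), [19.6, 19.6])
(array([548.2,  36.8, 162.8]), [27.6, 27.6])
```

Call:
step_arm --moves '[{"tx": 0,"ty": 0,"tz": 0,"roll": 0},{"tx": 0,"ty": 0,"tz": 0,"roll": 0},{"tx": 0,"ty": 0,"tz": 0,"roll": 0},{"tx": 0,"ty": 0,"tz": 0,"roll": 0},{"tx": 0,"ty": 0,"tz": 0,"roll": 0},{"tx": 0,"ty": 0,"tz": -5,"roll": 0},{"tx": 0,"ty": 0,"tz": -20,"roll": 0},{"tx": 0,"ty": 0,"tz": -50,"roll": 0},{"tx": 0,"ty": 0,"tz": -80,"roll": 0},{"tx": 0,"ty": 22,"tz": -80,"roll": 0},{"tx": 0,"ty": 22,"tz": -80,"roll": 0}]' --grip 34

```text
t: 13.62
eef_pos: [571.6, 32.2, 92.4]
tcp_rot: [3.135, -0.001, 1.405]
ft_force: [-0.8, 0.5, 0.7]
opening: 0.357
grip_force: 0.0
```

Call:
step_arm --moves '[{"tx": 0,"ty": 0,"tz": 0,"roll": 0},{"tx": 0,"ty": 0,"tz": 0,"roll": 0},{"tx": 0,"ty": 0,"tz": 0,"roll": 0},{"tx": 0,"ty": 0,"tz": 0,"roll": 0},{"tx": 0,"ty": 0,"tz": 0,"roll": 0},{"tx": 0,"ty": 0,"tz": 0,"roll": 0},{"tx": 0,"ty": 0,"tz": 0,"roll": 0},{"tx": 0,"ty": 0,"tz": 0,"roll": 0},{"tx": 0,"ty": 0,"tz": 0,"roll": 0},{"tx": 0,"ty": 0,"tz": 0,"roll": 0}]' --grip 94

```text
t: 14.45
eef_pos: [568.0, 32.6, 89.9]
tcp_rot: [3.142, -0.0, 1.405]
ft_force: [0.2, -0.6, 0.0]
opening: 0.971
grip_force: 0.0
```

```bash
python3 - <<'E'
from h import *
for n,box in [('side',(235,165,320,215)),('scene',(240,182,310,240)),('wrist',(190,110,330,240))]:
    p,K,V=cam(n); np.savez('s_'+n,p=p,K=K,V=V)
    h=cv2.cvtColor(p,cv2.COLOR_BGR2HSV).astype(int)
    m=((h[...,1]<80)|(h[...,2]<70)).astype(np.uint8); k=np.zeros_like(m); k[box[1]:box[3],box[0]:box[2]]=1; m*=k
    N,l,s,c=cv2.connectedComponentsWithStats(m)
    for i in range(1,N):
        if s[i,4]>60: print(n,s[i],c[i].round(1),plane(c[i],K,V,22,n=='wrist').round(1))
togo(568,32.6,8,1.405)
E
```

```text
side [267 180  23  17 288] [276.9 189.2] [565.   30.6  22. ]
scene [243 197  20  21 232] [253.3 207.7] [562.7  30.8  22. ]
wrist [ 220  180   72   42 2487] [254.1 197.8] [564.   32.7  22. ]
t 14.6 shift [-0.1 -0.1 81.9] roll -0.0
```

Call:
step_arm --moves '[{"tx": 0,"ty": 0,"tz": 30,"roll": 0},{"tx": 0,"ty": 0,"tz": 60,"roll": 0},{"tx": 0,"ty": 0,"tz": 75,"roll": 0},{"tx": 0,"ty": 0,"tz": 80,"roll": 0},{"tx": 0,"ty": 0,"tz": 80,"roll": 0}]'

```text
t: 15.02
eef_pos: [567.6, 32.6, 9.0]
tcp_rot: [-3.14, 0.0, 1.405]
ft_force: [0.1, 0.4, -0.2]
opening: 0.986
grip_force: 0.0
```

Call:
step_arm --moves '[{"tx": 0,"ty": 0,"tz": 1,"roll": 0},{"tx": 0,"ty": 0,"tz": 2,"roll": 0},{"tx": 0,"ty": 0,"tz": 3,"roll": 0},{"tx": 0,"ty": 0,"tz": 3,"roll": 0}]'

```text
t: 15.35
eef_pos: [568.4, 32.6, 7.6]
tcp_rot: [3.14, -0.0, 1.405]
ft_force: [0.3, -0.1, -0.2]
opening: 0.988
grip_force: 0.0
```

Call:
step_arm --moves '[{"tx": 0,"ty": 0,"tz": 1,"roll": 0},{"tx": 0,"ty": 0,"tz": 2,"roll": 0},{"tx": 0,"ty": 0,"tz": 2,"roll": 0},{"tx": 0,"ty": 0,"tz": 2,"roll": 0}]'

```text
t: 15.68
eef_pos: [568.1, 32.6, 5.0]
tcp_rot: [3.142, -0.0, 1.405]
ft_force: [0.5, 0.3, -1.1]
opening: 0.987
grip_force: 0.0
```

Call:
step_arm --moves '[{"tx": 0,"ty": 0,"tz": 1,"roll": 0},{"tx": 0,"ty": 0,"tz": 1,"roll": 0},{"tx": 0,"ty": 0,"tz": 1,"roll": 0}]'

```text
t: 15.93
eef_pos: [568.0, 32.6, 3.8]
tcp_rot: [-3.141, -0.0, 1.405]
ft_force: [-0.2, -0.4, 0.2]
opening: 0.983
grip_force: 0.0
```

The reported TCP is now below the pad top with no contact, which confirms the tips are higher than reported. I'll carry on down carefully.

Call:
step_arm --moves '[{"tx": 0,"ty": 0,"tz": 1,"roll": 0},{"tx": 0,"ty": 0,"tz": 2,"roll": 0},{"tx": 0,"ty": 0,"tz": 2,"roll": 0},{"tx": 0,"ty": 0,"tz": 2,"roll": 0}]'

```text
t: 16.27
eef_pos: [568.0, 32.6, 1.8]
tcp_rot: [-3.141, -0.0, 1.405]
ft_force: [-1.0, 0.4, -0.4]
opening: 0.99
grip_force: 0.0
```

Call:
step_arm --moves '[{"tx": 0,"ty": 0,"tz": 1,"roll": 0},{"tx": 0,"ty": 0,"tz": 2,"roll": 0},{"tx": 0,"ty": 0,"tz": 2,"roll": 0},{"tx": 0,"ty": 0,"tz": 2,"roll": 0}]'

```text
t: 16.6
eef_pos: [568.0, 32.6, -0.2]
tcp_rot: [-3.141, -0.0, 1.405]
ft_force: [-0.2, -0.9, 0.1]
opening: 0.987
grip_force: 0.0
```

Call:
step_arm --moves '[{"tx": 0,"ty": 0,"tz": 1,"roll": 0},{"tx": 0,"ty": 0,"tz": 2,"roll": 0},{"tx": 0,"ty": 0,"tz": 2,"roll": 0},{"tx": 0,"ty": 0,"tz": 2,"roll": 0}]'

```text
t: 16.93
eef_pos: [568.0, 32.6, -2.2]
tcp_rot: [-3.141, -0.0, 1.405]
ft_force: [0.3, 0.2, 0.1]
opening: 0.989
grip_force: 0.0
```

Call:
step_arm --moves '[{"tx": 0,"ty": 0,"tz": 1,"roll": 0},{"tx": 0,"ty": 0,"tz": 2,"roll": 0},{"tx": 0,"ty": 0,"tz": 2,"roll": 0},{"tx": 0,"ty": 0,"tz": 2,"roll": 0}]'

```text
t: 17.27
eef_pos: [568.0, 32.6, -4.1]
tcp_rot: [-3.141, -0.0, 1.405]
ft_force: [-0.5, 0.2, -0.1]
opening: 0.986
grip_force: 0.0
```

Call:
step_arm --moves '[{"tx": 0,"ty": 0,"tz": 1,"roll": 0},{"tx": 0,"ty": 0,"tz": 2,"roll": 0},{"tx": 0,"ty": 0,"tz": 2,"roll": 0},{"tx": 0,"ty": 0,"tz": 2,"roll": 0}]'

```text
t: 17.6
eef_pos: [568.0, 32.6, -6.2]
tcp_rot: [-3.141, -0.0, 1.405]
ft_force: [-0.9, -0.2, 0.1]
opening: 0.987
grip_force: 0.0
```

Call:
step_arm --moves '[{"tx": 0,"ty": 0,"tz": 1,"roll": 0},{"tx": 0,"ty": 0,"tz": 2,"roll": 0},{"tx": 0,"ty": 0,"tz": 2,"roll": 0},{"tx": 0,"ty": 0,"tz": 2,"roll": 0}]'

```text
t: 17.93
eef_pos: [568.0, 32.6, -8.1]
tcp_rot: [-3.141, -0.0, 1.405]
ft_force: [0.4, 0.3, 0.9]
opening: 0.989
grip_force: 0.0
```

Call:
step_arm --moves '[{"tx": 0,"ty": 0,"tz": 1,"roll": 0},{"tx": 0,"ty": 0,"tz": 2,"roll": 0},{"tx": 0,"ty": 0,"tz": 2,"roll": 0},{"tx": 0,"ty": 0,"tz": 2,"roll": 0}]'

```text
t: 18.27
eef_pos: [568.0, 32.6, -10.1]
tcp_rot: [-3.141, -0.0, 1.405]
ft_force: [-0.2, 0.0, -0.1]
opening: 0.99
grip_force: 0.0
```

Call:
step_arm --moves '[{"tx": 0,"ty": 0,"tz": 0,"roll": 0},{"tx": 0,"ty": 0,"tz": 0,"roll": 0},{"tx": 0,"ty": 0,"tz": 0,"roll": 0},{"tx": 0,"ty": 0,"tz": 0,"roll": 0},{"tx": 0,"ty": 0,"tz": 0,"roll": 0},{"tx": 0,"ty": 0,"tz": 0,"roll": 0},{"tx": 0,"ty": 0,"tz": 0,"roll": 0},{"tx": 0,"ty": 0,"tz": 0,"roll": 0},{"tx": 0,"ty": 0,"tz": 0,"roll": 0},{"tx": 0,"ty": 0,"tz": 0,"roll": 0}]' --grip 45

```text
t: 19.1
eef_pos: [568.1, 32.6, -10.1]
tcp_rot: [3.142, -0.0, 1.405]
ft_force: [-0.4, -0.5, 0.1]
opening: 0.629
grip_force: 30.0
```

A firm grip on both ends: opening 0.629 (60 mm) at 30 N. Next: lift, carry over the nest, and check the tag position with the wrist camera numerically.

Call:
step_arm --moves '[{"tx": 0,"ty": 0,"tz": -20,"roll": 0},{"tx": 0,"ty": 0,"tz": -55,"roll": 0},{"tx": 0,"ty": 0,"tz": -95,"roll": 0},{"tx": 0,"ty": 0,"tz": -120,"roll": 0},{"tx": 0,"ty": 0,"tz": -120,"roll": 0},{"tx": 0,"ty": 0,"tz": -120,"roll": 0}]'

```text
t: 19.6
eef_pos: [568.4, 32.6, 110.9]
tcp_rot: [3.139, -0.0, 1.405]
ft_force: [-0.4, -0.1, -2.2]
opening: 0.63
grip_force: 30.0
```

```bash
python3 -c "
from h import *
print(env.state()['opening'],env.state()['grip_force'],env.state()['eef_pos'])
togo(545.7,-143.5,110,1.396)"
```

```text
0.6303074680641318 30.00132456421852 [568.40694559  32.61753485 110.91775337]
t 19.6 shift [-177.4    6.7    0.9] roll 0.009
```

Call:
step_arm --moves '[{"tx": -30,"ty": 1,"tz": 0,"roll": 0},{"tx": -70,"ty": 3,"tz": 0,"roll": 0},{"tx": -110,"ty": 5,"tz": 0,"roll": 0},{"tx": -145,"ty": 6,"tz": 0,"roll": 0},{"tx": -168,"ty": 7,"tz": 0,"roll": 0},{"tx": -177,"ty": 7,"tz": 0,"roll": 0},{"tx": -177,"ty": 7,"tz": 0,"roll": 0},{"tx": -177,"ty": 7,"tz": 0,"roll": 0},{"tx": -177,"ty": 7,"tz": 0,"roll": 0}]'

```text
t: 20.35
eef_pos: [545.6, -141.8, 109.2]
tcp_rot: [-3.14, -0.001, 1.406]
ft_force: [-0.1, 0.8, -1.1]
opening: 0.625
grip_force: 30.0
```

```bash
python3 - <<'E'
from h import *
p,K,V=cam('wrist'); cv2.imwrite('pics/n.png',p)
h=cv2.cvtColor(p,cv2.COLOR_BGR2HSV); m=cv2.inRange(h,(170,120,60),(180,255,255))|cv2.inRange(h,(0,120,60),(8,255,255))
N,l,s,c=cv2.connectedComponentsWithStats(m)
for i in range(1,N):
    if s[i,4]>60:
        cc=max(cv2.findContours((l==i).astype(np.uint8),0,1)[0],key=cv2.contourArea)[:,0]
        w=np.float32([plane(x,K,V,24,True)[:2] for x in cc]); r=cv2.minAreaRect(w); print(s[i],r)
# pad from wrist for the record
m=cv2.inRange(h,(72,100,60),(90,255,255)); N,l,s,c=cv2.connectedComponentsWithStats(m); i=1+s[1:,4].argmax()
w=np.float32([plane(x[::-1],K,V,6,True)[:2] for x in np.argwhere(l==i)]); print(s[i],cv2.minAreaRect(w))
st=env.state(); print(st['eef_pos'],st['tcp_rot'],st['opening'])
for n,box in [('side',(260,160,330,250)),('scene',(195,130,260,195))]:
    p,K,V=cam(n); np.savez('n_'+n,p=p,K=K,V=V)
E
```

```text
[ 479   16   33  202 4494] ((851.75146484375, -96.10569763183594), (264.0975036621094, 67.02507781982422), 85.10369873046875)
[ 337  157   38   68 2237] ((641.4345703125, -156.8721466064453), (69.94027709960938, 36.14121627807617), 80.20934295654297)
[  156     0   147    84 11938] ((540.625, 16.417465209960938), (93.37630462646484, 148.59933471679688), 79.78430938720703)
[ 545.73189964 -141.67378073  109.47933944] [-3.14082594e+00 -3.73135178e-04  1.40628276e+00] 0.6321740003463413
```

```bash
python3 - <<'E'
from h import *
for t in ['q_wrist','q_side','q_scene','s_wrist','p_side','p_scene']:
    d=np.load(t+'.npz');p,K,V=d['p'],d['K'],d['V'];F='wrist' in t
    h=cv2.cvtColor(p,cv2.COLOR_BGR2HSV); m=cv2.inRange(h,(70,90,40),(92,255,255))
    N,l,s,c=cv2.connectedComponentsWithStats(m); i=1+s[1:,4].argmax()
    w=np.float32([plane(x[::-1],K,V,6,F)[:2] for x in np.argwhere(l==i)]); print(t,s[i],cv2.minAreaRect(w))
# red tag, fixed cams, top face only: bright red, z=24
for t in ['scene','side']:
    d=np.load(t+'.npz');p,K,V=d['p'],d['K'],d['V']; b=(180,175,215,205) if t=='scene' else (310,215,345,250)
    c=p[b[1]:b[3],b[0]:b[2]]; h=cv2.cvtColor(c,cv2.COLOR_BGR2HSV); r=((h[...,0]<8)|(h[...,0]>170))&(h[...,1]>120)
    vm=np.median(h[...,2][r]); 
    for k in (0,.8):
        w=np.float32([plane(x[::-1]+np.array([b[0],b[1]]),K,V,24)[:2] for x in np.argwhere(r&(h[...,2]>k*vm))]); print(t,k,cv2.minAreaRect(w))
# grey nest plate bounds from the wrist now (z=8)
E
```

```text
q_wrist [  190   117   134   119 13262] ((544.955810546875, 39.926025390625), (139.00672912597656, 148.90478515625), 80.05753326416016)
q_side [ 244  177   55   36 1398] ((545.8074951171875, 34.86521911621094), (141.92372131347656, 149.3804931640625), 80.16197967529297)
q_scene [ 229  187   61   47 1270] ((545.8699951171875, 37.774959564208984), (139.7696075439453, 150.08700561523438), 80.19316864013672)
s_wrist [  157   117   157   138 17493] ((544.9537963867188, 39.94123077392578), (138.79148864746094, 148.95053100585938), 80.1478042602539)
p_side [ 244  177   55   36 1396] ((545.7383422851562, 34.877220153808594), (141.92372131347656, 149.5209197998047), 80.16197967529297)
p_scene [ 229  187   61   47 1284] ((545.76025390625, 37.77811050415039), (139.96250915527344, 150.2628173828125), 80.32047271728516)
scene 0 ((646.3899536132812, -156.32456970214844), (76.76460266113281, 35.04814147949219), 80.2580795288086)
scene 0.8 ((644.9386596679688, -160.8348846435547), (67.38290405273438, 33.71391677856445), 80.2580795288086)
side 0 ((641.3032836914062, -166.02059936523438), (73.40357208251953, 34.45457077026367), 79.28863525390625)
side 0.8 ((642.73388671875, -164.14767456054688), (69.19121551513672, 32.33930206298828), 79.28863525390625)
```

The wrist view, bias-corrected on the pad, and the fixed views agree: the nest channel centre is at about (545.4, −143.3), yaw −9.9°. Lowering in stages.

Call:
step_arm --moves '[{"tx": -1.5,"ty": 0,"tz": 20,"roll": 0.006},{"tx": -1.5,"ty": 0,"tz": 40,"roll": 0.006},{"tx": -1.5,"ty": 0,"tz": 55,"roll": 0.006},{"tx": -1.5,"ty": 0,"tz": 62,"roll": 0.006},{"tx": -1.5,"ty": 0,"tz": 62,"roll": 0.006},{"tx": -1.5,"ty": 0,"tz": 62,"roll": 0.006}]'

```text
t: 21.0
eef_pos: [545.7, -144.2, 48.2]
tcp_rot: [-3.142, -0.0, 1.399]
ft_force: [-0.2, 0.3, -1.5]
opening: 0.627
grip_force: 30.0
```

Call:
step_arm --moves '[{"tx": 0,"ty": 0,"tz": 2,"roll": 0},{"tx": 0,"ty": 0,"tz": 4,"roll": 0},{"tx": 0,"ty": 0,"tz": 6,"roll": 0},{"tx": 0,"ty": 0,"tz": 7,"roll": 0},{"tx": 0,"ty": 0,"tz": 7,"roll": 0}]'

```text
t: 21.42
eef_pos: [545.4, -144.6, 40.9]
tcp_rot: [3.142, -0.0, 1.399]
ft_force: [0.2, 0.4, -0.8]
opening: 0.628
grip_force: 30.0
```

Call:
step_arm --moves '[{"tx": 1,"ty": 0,"tz": 0,"roll": 0},{"tx": 1,"ty": 0,"tz": 2,"roll": 0},{"tx": 1,"ty": 0,"tz": 4,"roll": 0},{"tx": 1,"ty": 0,"tz": 6,"roll": 0},{"tx": 1,"ty": 0,"tz": 8,"roll": 0},{"tx": 1,"ty": 0,"tz": 8,"roll": 0}]'

```text
t: 21.92
eef_pos: [545.4, -143.5, 32.4]
tcp_rot: [-3.141, -0.0, 1.399]
ft_force: [0.5, 0.2, -1.8]
opening: 0.634
grip_force: 30.0
```

Call:
step_arm --moves '[{"tx": 0,"ty": 0,"tz": 4,"roll": 0},{"tx": 0,"ty": 0,"tz": 8,"roll": 0},{"tx": 0,"ty": 0,"tz": 12,"roll": 0},{"tx": 0,"ty": 0,"tz": 16,"roll": 0},{"tx": 0,"ty": 0,"tz": 20,"roll": 0},{"tx": 0,"ty": 0,"tz": 20,"roll": 0}]'

```text
t: 22.42
eef_pos: [545.2, -143.4, 12.0]
tcp_rot: [-3.14, -0.0, 1.399]
ft_force: [-0.3, 0.3, -1.4]
opening: 0.627
grip_force: 30.0
```

Call:
step_arm --moves '[{"tx": 0,"ty": 0,"tz": 4,"roll": 0},{"tx": 0,"ty": 0,"tz": 8,"roll": 0},{"tx": 0,"ty": 0,"tz": 12,"roll": 0},{"tx": 0,"ty": 0,"tz": 15,"roll": 0},{"tx": 0,"ty": 0,"tz": 15,"roll": 0},{"tx": 0,"ty": 0,"tz": 15,"roll": 0}]'

```text
t: 22.92
eef_pos: [545.6, -143.6, -2.3]
tcp_rot: [-3.141, -0.0, 1.399]
ft_force: [0.1, 0.1, -0.9]
opening: 0.628
grip_force: 30.0
```

Call:
step_arm --moves '[{"tx": 0,"ty": 0,"tz": 1.5,"roll": 0},{"tx": 0,"ty": 0,"tz": 3,"roll": 0},{"tx": 0,"ty": 0,"tz": 4,"roll": 0},{"tx": 0,"ty": 0,"tz": 4,"roll": 0}]'

```text
t: 23.25
eef_pos: [545.6, -143.6, -6.2]
tcp_rot: [-3.141, -0.0, 1.399]
ft_force: [0.2, -0.1, -1.3]
opening: 0.632
grip_force: 30.0
```

Call:
step_arm --moves '[{"tx": 0,"ty": 0,"tz": 0.5,"roll": 0},{"tx": 0,"ty": 0,"tz": 1,"roll": 0},{"tx": 0,"ty": 0,"tz": 1,"roll": 0},{"tx": 0,"ty": 0,"tz": 1,"roll": 0}]'

```text
t: 23.58
eef_pos: [545.6, -143.6, -7.1]
tcp_rot: [3.142, -0.0, 1.399]
ft_force: [1.1, -0.2, -1.1]
opening: 0.626
grip_force: 30.0
```

Call:
step_arm --moves '[{"tx": 0,"ty": 0,"tz": 0.5,"roll": 0},{"tx": 0,"ty": 0,"tz": 1,"roll": 0},{"tx": 0,"ty": 0,"tz": 1,"roll": 0},{"tx": 0,"ty": 0,"tz": 1,"roll": 0}]'

```text
t: 23.92
eef_pos: [545.7, -143.6, -8.1]
tcp_rot: [3.141, -0.0, 1.399]
ft_force: [-0.6, 0.5, -0.7]
opening: 0.629
grip_force: 30.0
```

Call:
step_arm --moves '[{"tx": 0,"ty": 0,"tz": 0.6,"roll": 0},{"tx": 0,"ty": 0,"tz": 0.6,"roll": 0},{"tx": 0,"ty": 0,"tz": 0.6,"roll": 0}]'

```text
t: 24.17
eef_pos: [545.7, -143.6, -8.1]
tcp_rot: [3.141, 0.0, 1.399]
ft_force: [-2.6, 0.9, 9.2]
opening: 0.632
grip_force: 30.0
```

It's on the channel floor at the expected height (9 N up). Release and rise.

Call:
step_arm --moves '[{"tx": 0,"ty": 0,"tz": 0,"roll": 0},{"tx": 0,"ty": 0,"tz": 0,"roll": 0},{"tx": 0,"ty": 0,"tz": 0,"roll": 0},{"tx": 0,"ty": 0,"tz": 0,"roll": 0},{"tx": 0,"ty": 0,"tz": 0,"roll": 0},{"tx": 0,"ty": 0,"tz": 0,"roll": 0},{"tx": 0,"ty": 0,"tz": 0,"roll": 0},{"tx": 0,"ty": 0,"tz": 0,"roll": 0}]' --grip 85

```text
t: 24.83
eef_pos: [545.6, -143.6, -8.7]
tcp_rot: [3.142, -0.0, 1.399]
ft_force: [0.8, 0.2, 1.0]
opening: 0.895
grip_force: 0.0
```

Call:
step_arm --moves '[{"tx": 0,"ty": 0,"tz": -8,"roll": 0},{"tx": 0,"ty": 0,"tz": -25,"roll": 0},{"tx": 0,"ty": 0,"tz": -50,"roll": 0},{"tx": 0,"ty": 0,"tz": -85,"roll": 0},{"tx": 0,"ty": 0,"tz": -120,"roll": 0},{"tx": 0,"ty": 0,"tz": -150,"roll": 0},{"tx": 0,"ty": 0,"tz": -160,"roll": 0},{"tx": 0,"ty": 0,"tz": -160,"roll": 0},{"tx": 0,"ty": 0,"tz": -160,"roll": 0}]'

```text
t: 25.58
eef_pos: [545.3, -143.5, 151.1]
tcp_rot: [3.141, -0.0, 1.399]
ft_force: [-0.3, -0.3, -0.7]
opening: 0.895
grip_force: 0.0
```

```bash
python3 - <<'E'
from h import *
s=env.state(); print(s['t'],s['eef_pos'],s['ft_force'],s['grip_force'],s['opening'])
for n,box in [('side',(278,212,312,255)),('scene',(205,160,240,195))]:
    p,K,V=cam(n); a=np.load(n+'.npz')['p'].astype(int); c=slice(box[1],box[3]),slice(box[0],box[2])
    m=(np.abs(p.astype(int)-a).max(2)>45).astype(np.uint8); k=np.zeros_like(m); k[c]=m[c]
    N,l,st,ce=cv2.connectedComponentsWithStats(k)
    for i in range(1,N):
        if st[i,4]>8: print(n,st[i],ce[i].round(1),plane(ce[i],K,V,30).round(1))
    # rack row and green nest unchanged?
    for nm,b in ({'row':(180,120,270,155),'green':(265,285,350,335),'obj':(300,115,395,255)} if n=='side' else {'row':(310,210,385,275),'green':(165,125,220,165),'obj':(145,190,300,325)}).items():
        d=np.abs(p.astype(int)-a).max(2)[b[1]:b[3],b[0]:b[2]]; print(n,nm,'changed px',int((d>60).sum()))
    mm=(np.abs(p.astype(int)-a).max(2)>60).astype(np.uint8); 
E
```

```text
25.5833 [ 545.34766661 -143.4711222   151.1262613 ] [-0.30962588 -0.26385047 -0.71589149] 0.0 0.8946447972873136
side [278 216  16  17  82] [282.8 226.5] [ 533.3 -117.8   30. ]
side [297 224  11  17  81] [302.7 231.5] [ 578.  -147.7   30. ]
side [278 234   2  14  17] [278.2 241.5] [ 506.1 -162.4   30. ]
side row changed px 292
side green changed px 0
side obj changed px 1699
scene [222 166   5   4  14] [224.3 167.4] [ 507.9 -167.4   30. ]
scene [234 168   6   6  16] [237.1 170.5] [ 487.5 -123.7   30. ]
scene [231 176   5   8  11] [233.7 179.6] [ 525.5 -100.5   30. ]
scene [214 178   5   5  13] [215.9 180. ] [ 568.7 -143.3   30. ]
scene [232 184   8  11  31] [236.9 188.8] [547.  -62.1  30. ]
scene [220 190  10   5  17] [224.7 192.6] [587.  -79.1  30. ]
scene row changed px 76
scene green changed px 259
scene obj changed px 29
```

```bash
python3 -c "
from h import *
print(env.job_done())"
```

```text
the job is handed in; nothing more can be done
None
```

I put the broken fork down and released it on the teal pad, then took it by its two ends, lowered it to the floor of the red-tagged nest and let go. The job was handed in at about 26 s, but no verdict came back. My first try at the end grasp missed and slid the fork about 20 mm along the pad. I never viewed the fork in the nest, because my 10 pictures were used up: the placement rests on height, force and position readings. I last saw the row forks untouched soon after setting the broken one on the pad. The final camera comparison for the other objects was muddied by the arm and its shadow.

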